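# Lock a jig slide with a ball-lock pin

## Task

Push the jig's slide fully home, then take the ball-lock pin from its stand by squeezing its side button in, feel it gently down through the holes of the jig and the slide until its collar sits flat on the jig, and let go so that the balls spring out and lock it. Do not force the pin or the jig, and leave the things round about where they are.

Things in the scene. Friction and masses are not known exactly. Their poses are not given: they have to be found in the camera images.
- jig: Steel base plate of the jig, 130 (x) x 120 (y) x 12 mm, fixed; its -x side faces the robot. Origin: centre of its underside, z up. On it stands a steel clevis head, 50 (x) x 68 (y) mm, top at z = 62 mm. The head's centre lies at x = 0 of the jig, but is shifted along the jig's y by up to 14 mm either way: this is not in the measured poses and must be seen or felt. It cannot be moved.
- jig_top (a point): Point 62 mm above the jig's origin, at the height of the head's top face, over the middle of the base plate (not of the shifted head). Axes of the jig. The head has an upper plate (z -8 to 0 mm from here) and a lower one (-26 to -18), each with a vertical, sharp-edged 13.5 mm through hole at the head's own centre; clear space of 24 mm below the lower plate.
- jig_cheeks (a point): Point 40 mm above the jig's origin, over the middle of the base plate. The head's two upright cheeks run along x, 50 mm long, outer faces 34 mm either side of the head's own centre along y, free to touch from outside from 16 mm below this point (below that, bolted feet) to 22 mm above. Touching both tells the head's shift.
- jig_slide (a joint): How far the slide is out, in m, towards -x of the jig (starts 20 to 45 mm out): an aluminium bar 26 mm wide, 8 thick, running along x through the head between its plates, on the head's centre line, with a 13.5 mm hole, chamfered 1.5 mm. At 0 the holes are in line; its stop is at -0.0022, 2.2 mm past line; the pin's tapered nose draws it back into line. 2.5 N of friction hold it.
- jig_lug (a point): Fixed point of the jig, 66 mm above its origin and 55 mm towards -x from the middle of the base plate: where the robot-side face of the slide's lug is when the slide's value is 0 (when out by d, the lug is d farther to -x; sideways it is shifted with the head). The lug: upright, 10 (x) x 34 (y) mm, 45 to 78 mm above the jig's origin. Push this face towards +x of the jig.
- pin: Ball-lock pin, 0.16 kg, standing upright in its stand. Origin: on its axis, under its round collar (34 mm diameter, 5 thick), z up along it. Below: 12 mm shank to z = -36 mm, tapered nose to -45, where it is 9.2 mm across. Two balls stand out along x to 10 mm from the axis at z = -28 to -34: with them out the pin neither enters the 13.5 mm holes nor leaves them.
- pin_grip (a point): Where to squeeze the pin, along the pin's y: 28 mm above the collar's underside, at the height of the button's middle, 0.5 mm from the axis towards the button (+y), the middle of the squeezed width. Axes of the pin. The dark steel grip block is 22 (x) x 20 (y) mm and reaches from the collar to 43 mm above its underside; the button is on its +y face.
- pin_button (a joint): How far the pin's side button is pressed in, in m: 0 out, 0.006 fully in; spring 5 N at 0, 10 N fully in. The button is 14 (x) x 22 (z) mm, 17 to 39 mm above the collar's underside; its face is 17 mm from the axis when out, 11 when in, so the squeezed width goes from 27 to 21 mm. Pressed by more than 5 mm the balls lie inside the shank; released, they come out.
- stand: Grey plastic stand for the pin, fixed: block 60 x 60 mm, 70 mm high, on a foot 76 x 76 x 6 mm, with a 25 mm through hole in which the pin stands loosely, its collar resting on the top. Origin: centre of the underside. It stands left or right in front of the jig. (Room: right of the jig, from x = 0.47 m back, stands a clear tub with 128 mm walls.)
- screw_box: Card box of screws, 44x60x38 mm, a bystander; origin at the centre of its underside.
- white_tape: White roll of tape lying flat, 55x58x26 mm, a bystander; origin at the centre of its underside.
- oiler: Small amber dropper bottle, 34 mm diameter, 102 mm high, a bystander; origin at the centre of its underside.
- nut_jar: Glass jar with a white lid, 56 mm diameter, 70 mm high, a bystander; origin at the centre of its underside.
Not all that is in view belongs to the job. Leave any blue or pink look-alike of the pin alone.

How it is judged:
On the way, in this order (a step that is already met when the one before it is completed fails the run):
1. the slide is pushed home (drawn out by less than 2 mm) (value of joint jig_slide below 0.002 m), for 0.2 s.
2. with its button pressed in, the pin has entered the jig: its collar is less than 34 mm above the head's top and within 25 mm sideways of the jig's centre (value of joint pin_button above 0.004 m and z of pin in the frame of jig_top between 0.004 and 0.034 m and horizontal distance between pin and jig_top below 0.025 m), for 0.05 s.
At the end, for the whole second after the job is handed in: The pin stands upright (within 4 degrees) through head and slide, within 20 mm sideways of the base plate's middle, its collar down on the head's top (within 2.5 mm), its button out again (less than 1 mm in); the slide still home (less than 2 mm out); the pin at rest, released (z of pin in the frame of jig_top between -0.002 and 0.0025 m and horizontal distance between pin and jig_top below 0.02 m and angle between pin's own z axis and vertical below 0.07 rad and value of joint pin_button below 0.001 m and value of joint jig_slide below 0.002 m and linear speed of pin below 0.01 m/s and contact force between the fingers and pin below 0.1 N); the robot touches nothing.
It fails at once if the pin is forced: more than 40 N between the pin and the jig (contact force between pin and jig above 40 N).
It fails at once if the robot's fingers force the jig: more than 40 N (contact force between the fingers and jig above 40 N).
It fails at once if a bystander (screw box, tape roll, dropper bottle, jar) is moved by more than 25 mm (distance of any of screw_box, white_tape, oiler, nut_jar from where it was at the start of the episode above 0.025 m).
It also fails if it takes over 72 s, if anything falls off the work surface, if the arm or the gripper's body presses on something with over 40 N, if the wrist force passes 120 N, or if a joint passes its speed limit or range.

## Robot

A 6-joint arm with a two-finger parallel gripper is mounted at the origin on a cart in front of the work surface, level with it; the furniture and walls round the work are solid. World frame = base frame: x ahead of the robot, y to its left, z up, the work surface at z = 0. Lengths are in m, angles in rad, forces in N, time in s.
With the tool pointing down it reaches from about 0.275 to 0.75 m from the base axis. Payload 10.2 kg.
Tool frame: the origin (TCP) lies at the very end of the fingers, on their centre line; the grasp point (between the pads) lies 19 mm behind it; z points along the fingers, y is the line along which they close (so a half turn about z gives the same grasp; the last joint's range is limited). The gripper opens to 85 mm and grips with 20 to 120 N. Pads are 22 mm wide; open, the fingers measure 114 mm over their backs; the gripper's body (76 mm by 85 mm) begins 54 mm behind the grasp point. The pads swing forward as they close: fully open they stand 13 mm farther back than shut.
Start: joints at [0.895, 0.313, 1.498, -0, 1.331, -0.223], TCP at [0.23, 0.472, 0.231] pointing down, gripper open.
Joint ranges: [-2.94, 2.94], [-0.97, 2.17], [0.19, 2.56], [-1.23, 4.37], [0.02, 3.11], [-2.88, 2.88]. Speed limits (rad/s): [2.39, 2.39, 3.01, 3.14, 3.14, 3.14].

## Interface

Orientations are given as a rotation vector (axis times angle).
In Python, from plant import r gives the robot as it stands. Calls block until the motion is done:
- r.move_ptp(position, orientation): joint-space move of the TCP to a pose.
- r.line_to(position, rotation=None, max_speed=0.15, threshold=None): straight line of the TCP; rotation=None keeps the orientation; max_speed is the mean speed in m/s. With threshold (N) it stops when the force on the tool has changed by that much, and returns True; else False.
- r.movej(angles): joint-space move.
- r.move_gripper(opening, f_grip=None): opening from 0.0 (shut) to 1.0 (fully open); f_grip is the grip in N (None keeps the last); returns when the fingers have stopped.
- r.pause(seconds).
- r.ik(position, orientation): joint angles nearest the present ones, or None.
- r.get_image(name): name is "scene" or "top"; returns (picture, depth): 384x512x3 uint8, red, green, blue; 384x512 float32, m along the optical axis (not along the pixel's ray), 0 where there is no reading.
- r.camera_info(name): a dict with "fov_y" (degrees; the focal length in pixels is half the picture's height over the tangent of half this angle, whatever the lens; pixels are square), "cx", "cy" (the principal point, pixels), "position" and "rotation" of the camera in the world. Camera axes: x right, y up, looking along -z (the intrinsics and any distortion apply to the point x, -y, -z); pixel columns grow to the right and rows downward; lengths in m; the calibration is good to about 2 mm. A picture is of the moment at which its call begins. camera_info takes no time and is no camera call.
A pose or a line that the arm cannot do raises r.MotionError and nothing moves.
- r.hand_in(): hands the job in; it is judged then, once.
Readings, each from a call of its own:
- r.read_t(): time.
- r.read_q(): joint angles.
- r.read_qvel(): joint speeds.
- r.read_joint_torque(): joint torques, N m.
- r.read_tool_pos(): TCP position.
- r.read_tool_rot(): TCP orientation.
- r.read_ft_force(): force on the tool from outside, world axes, zero at the start.
- r.read_wrist_torque(): the same for the moment, N m.
- r.read_gripper_width(): opening from 0.0 (shut) to 1.0 (fully open).
- r.read_gripper_force(): force on a finger pad.
Only numpy, scipy, OpenCV 4.12 (cv2) and the standard library are available. Lean on these libraries where they do the work, as an engineer would, in place of code of your own. Each camera call takes 0.05 s, during which the arm holds its last target. There are 200 camera calls.

## Working session

There is one attempt and no reset: what is moved stays moved. The work goes in short steps, each a Python script; the robot and the scene stay as the last script left them, time stands still between calls to the robot, and variables do not carry over. Pictures are saved under pics/ and viewed, at most 10 in all, crops included, and the job is handed in when it is done.

```bash
ls; mkdir -p pics; python3 - <<'E'
from plant import r
import cv2,numpy as np
for n in("scene","top"):
    i,d=r.get_image(n); cv2.imwrite(f"pics/{n}0.png",i[:,:,::-1]); np.save(f"{n}0.npy",d); print(n,r.camera_info(n),(d>0).mean())
print(r.read_t(),r.read_tool_rot())
E
```

```text
pics
scene {'fov_y': 43.96062063015151, 'cx': 260.89024863927733, 'cy': 186.81288136894412, 'position': array([-0.5074222 , -0.70391425,  0.67044243]), 'rotation': array([ 1.02813481, -0.54314806, -0.88291246])} 0.9592030843098959
top {'fov_y': 48.57496071118048, 'cx': 257.36790118467735, 'cy': 191.54134110416592, 'position': array([ 0.34416561, -0.00337933,  1.0651873 ]), 'rotation': array([ 0.12151888, -0.13267504, -1.59117013])} 0.9959869384765625
0.1 [-7.05170503e-01 -3.06088047e+00  1.60590237e-03]
```

View pics/scene0.png

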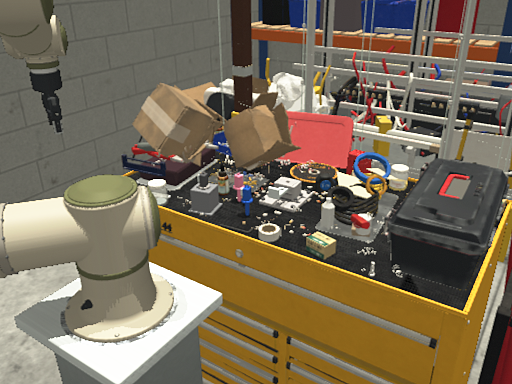

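View pics/top0.png

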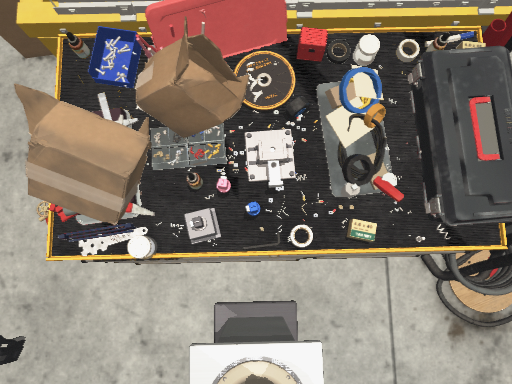

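The top view shows the stand with the dark pin at (201,225). The blue look-alike is at (253,208), the pink one at (224,184), and the jig at (270,160) with its lug towards the robot. The dark-gripped pin in the grey stand fits the description, so I'll enlarge it and measure.

```bash
cat > h.py <<'E'
import numpy as np,cv2
from scipy.spatial.transform import Rotation as R
from plant import r
def cloud(n,d):
    c=r.camera_info(n); f=192/np.tan(np.radians(c["fov_y"]/2))
    v,u=np.mgrid[:384,:512].astype(float)
    p=np.stack([(u-c["cx"])/f*d,-(v-c["cy"])/f*d,-d],-1)
    return p@R.from_rotvec(c["rotation"]).as_matrix().T+c["position"]
def rect(mask,P):
    p=P[mask][:,:2].astype(np.float32)
    return len(p),np.round(p.mean(0),4),[np.round(x,4) for x in cv2.minAreaRect(p)]
E
python3 - <<'E'
from h import *
P=cloud("top",np.load("top0.npy")); z=P[...,2]
i=cv2.imread("pics/top0.png")
c1=cv2.resize(i[120:250,170:310],None,fx=4,fy=4,interpolation=cv2.INTER_CUBIC)
j=cv2.imread("pics/scene0.png")
cv2.imwrite("pics/crop.png",c1); cv2.imwrite("pics/crop2.png",cv2.resize(j[155:250,180:320],None,fx=5,fy=5,interpolation=cv2.INTER_CUBIC))
v,u=np.mgrid[:384,:512]
def box(a,b,c,d): return (u>=a)&(u<=b)&(v>=c)&(v<=d)
st=box(178,226,200,250); jg=box(236,305,115,205)
print("table z",np.median(z[215:240,265:285]))
print("stand top",rect(st&(z>.06)&(z<.073),P)); print("stand>.06",rect(st&(z>.06),P)); print("collar+",rect(st&(z>.074),P)); print("grip",rect(st&(z>.1),P)); print(np.round(np.percentile(z[st],[90,95,98,99.5]),3))
print("jig plate",rect(jg&(z>.007)&(z<.09),P)); print("base",rect(jg&(z>.007)&(z<.02),P))
print("head",rect(jg&(z>.055)&(z<.068),P)); print("lug",rect(jg&(z>.07)&(z<.09),P))
for n,b in dict(tape=(285,318,220,252),box=(345,382,215,245),oiler=(183,204,168,195),jar=(125,160,230,262),blue=(240,265,195,222),pink=(214,234,172,196)).items(): 
    m=box(*b)&(z>.015); print(n,rect(m,P),z[m].max().round(3))
E
```

```text
table z -0.0012241039991743863
stand top (486, array([0.4341, 0.1239], dtype=float32), [array([0.4347, 0.1252]), array([0.0603, 0.0604]), np.float64(13.1633)])
stand>.06 (684, array([0.4322, 0.1218], dtype=float32), [array([0.3914, 0.088 ]), array([0.19  , 0.0788]), np.float64(40.1471)])
collar+ (169, array([0.4262, 0.1156], dtype=float32), [array([0.3924, 0.0751]), array([0.1754, 0.0561]), np.float64(40.6908)])
grip (122, array([0.4245, 0.114 ], dtype=float32), [array([0.3981, 0.0642]), array([0.1708, 0.0271]), np.float64(60.4324)])
[0.071 0.094 0.112 0.119]
jig plate (2480, array([ 0.6012, -0.0476], dtype=float32), [array([ 0.5932, -0.059 ]), array([0.2417, 0.1467]), np.float64(0.8412)])
base (1452, array([ 0.6106, -0.0446], dtype=float32), [array([ 0.6265, -0.0568]), array([0.1718, 0.1413]), np.float64(3.1549)])
head (572, array([ 0.6079, -0.0512], dtype=float32), [array([ 0.5785, -0.0532]), array([0.1174, 0.0679]), np.float64(3.1617)])
lug (94, array([ 0.5075, -0.0358], dtype=float32), [array([ 0.502 , -0.0282]), array([0.0235, 0.0998]), np.float64(39.4843)])
tape (259, array([ 0.4017, -0.1143], dtype=float32), [array([ 0.3904, -0.0709]), array([0.0544, 0.1543]), np.float64(14.948)]) 1.065
box (506, array([ 0.4117, -0.262 ], dtype=float32), [array([ 0.3959, -0.1496]), array([0.0613, 0.3041]), np.float64(8.0959)]) 1.065
oiler (203, array([0.5326, 0.134 ], dtype=float32), [array([0.454 , 0.0673]), array([0.2591, 0.0334]), np.float64(40.1022)]) 1.065
jar (572, array([0.3841, 0.2588], dtype=float32), [array([0.3561, 0.1532]), array([0.3083, 0.06  ]), np.float64(74.6146)]) 1.065
blue (158, array([ 0.4631, -0.0012], dtype=float32), [array([0.4148, 0.0049]), array([0.0329, 0.1383]), np.float64(83.3409)]) 1.065
pink (177, array([0.5243, 0.0674], dtype=float32), [array([0.4563, 0.0339]), array([0.234 , 0.0326]), np.float64(26.2988)]) 1.065
```

View pics/crop.png

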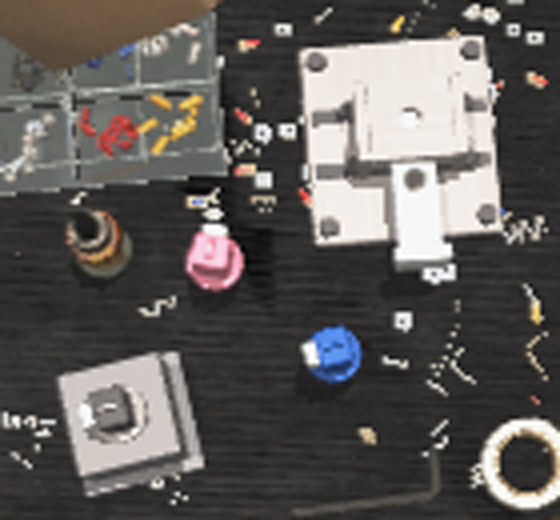

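View pics/crop2.png

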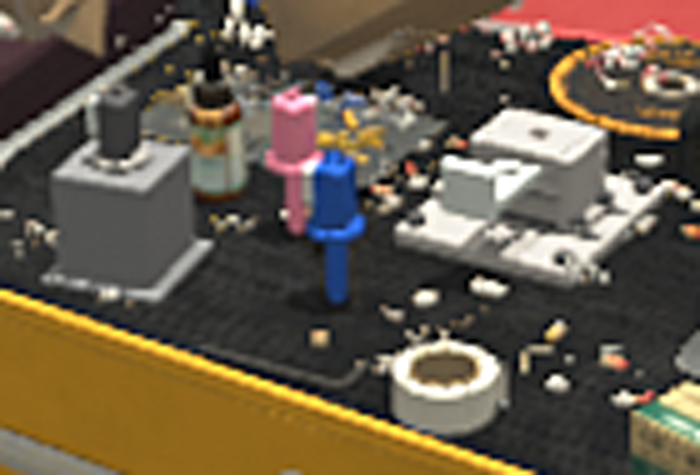

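The crop confirms it: the dark pin in the grey stand has its white button on the +y side at crop (86,413), and the blue and pink ones stand free. Next I'll filter out the depth holes and refine.

```bash
python3 - <<'E'
from h import *
d=np.load("top0.npy");P=cloud("top",d); z=P[...,2]
i=cv2.imread("pics/top0.png").max(2)
v,u=np.mgrid[:384,:512]
def box(a,b,c,e): return (u>=a)&(u<=b)&(v>=c)&(v<=e)&(d>0)&(z<.3)
st=box(178,226,200,250); jg=box(236,305,115,205)
for n,m in {"standtop":st&(z>.064)&(z<.0725),"collar":st&(z>.0725)&(z<.08),"grip":st&(z>.107)&(i<130),"btn":st&(z>.1)&(i>=150),
 "jig":jg&(z>.006)&(z<.09),"head":jg&(z>.057)&(z<.066),"headx":jg&(z>.057)&(z<.066)&(P[...,0]>.585),"lug":jg&(z>.07)&(z<.09)}.items(): print(n,rect(m,P),np.median(z[m]))
g=st&(z>.1); print(z[g].max())
H=jg&(z>.057)&(z<.066)&(P[...,0]>.575)
print("head ext",np.percentile(P[H][:,0],[1,99]),np.percentile(P[H][:,1],[1,99]))
for n,b in dict(tub=(310,395,70,200),).items():
    m=box(*b)&(z>.1); print(n,m.sum(),[ (np.percentile(P[m][:,k],[1,99])) for k in (0,1)] if m.sum() else "")
sd=np.load("scene0.npy");Q=cloud("scene",sd);i2=cv2.imread("pics/scene0.png").max(2);q=Q[...,2]
ok=(sd>0)
def near(x,y,rr): return ok&(np.hypot(Q[...,0]-x,Q[...,1]-y)<rr)
m=near(.43,.12,.05); print("scene standtop",rect(m&(q>.066)&(q<.0725),Q)); m2=m&(q>.085)&(q<.12);print("scene grip dark",rect(m2&(i2<130),Q),"btn",rect(m2&(i2>150),Q))
m=near(.6,-.05,.07);print("scene head",rect(m&(q>.057)&(q<.066),Q))
E
```

```text
standtop (460, array([0.4343, 0.1241], dtype=float32), [array([0.4348, 0.1254]), array([0.0604, 0.0602]), np.float64(12.7503)]) 0.06914817321767436
collar (80, array([0.4331, 0.1211], dtype=float32), [array([0.4356, 0.1243]), array([0.0575, 0.0578]), np.float64(13.2039)]) 0.0735603683565666
grip (42, array([0.434 , 0.1243], dtype=float32), [array([0.4342, 0.1248]), array([0.0205, 0.019 ]), np.float64(13.978)]) 0.11179432899231612
btn (24, array([0.4321, 0.1355], dtype=float32), [array([0.4341, 0.1334]), array([0.0114, 0.0198]), np.float64(34.064)]) 0.10891623366595471
jig (2521, array([ 0.6014, -0.0474], dtype=float32), [array([ 0.5934, -0.0565]), array([0.2387, 0.1492]), np.float64(2.6635)]) 0.013565303117537342
head (542, array([ 0.6094, -0.0513], dtype=float32), [array([ 0.5786, -0.0532]), array([0.1171, 0.0679]), np.float64(3.1617)]) 0.06075152405871642
headx (530, array([ 0.6111, -0.0513], dtype=float32), [array([ 0.6117, -0.0513]), array([0.0509, 0.0679]), np.float64(3.1617)]) 0.06075152405871642
lug (94, array([ 0.5075, -0.0358], dtype=float32), [array([ 0.502 , -0.0282]), array([0.0235, 0.0998]), np.float64(39.4843)]) 0.07792687861645753
0.11929906834843762
head ext [0.58624407 0.63613615] [-0.08432943 -0.01758913]
tub 991 [array([0.510428  , 0.77843739]), array([-0.31301311, -0.21066891])]
scene standtop (152, array([0.4275, 0.1183], dtype=float32), [array([0.4331, 0.1233]), array([0.0694, 0.0625]), np.float64(12.1474)])
scene grip dark (93, array([0.4293, 0.1217], dtype=float32), [array([0.4307, 0.1237]), array([0.0235, 0.0305]), np.float64(51.5878)]) btn (8, array([0.4298, 0.1355], dtype=float32), [array([0.4309, 0.1377]), array([0.0135, 0.0115]), np.float64(65.7597)])
scene head (199, array([ 0.6074, -0.0539], dtype=float32), [array([ 0.6089, -0.0519]), array([0.0578, 0.0683]), np.float64(1.6887)])
```

Pin at (0.434, 0.1245) with yaw about 12.8°. Head centre at (0.612, -0.051) with yaw about 3.1°. Next is pushing the slide home.

```bash
cat >> h.py <<'E'
HC=np.array([.6117,-.0513]); JY=np.radians(3.1); U=np.array([np.cos(JY),np.sin(JY)]); V=np.array([-U[1],U[0]])
def rot(yaw): return (R.from_euler('z',yaw)*R.from_rotvec([np.pi,0,0])).as_rotvec()
def J(x,y,z): return list(HC+x*U+y*V)+[z]   # head frame -> world
def jx(): 
    p=r.read_tool_pos(); e=np.array(p[:2])-HC; return np.round([e@U*1e3,e@V*1e3,p[2]*1e3],2)
E
python3 - <<'E'
from h import *
for yaw in (0,np.pi):
    print([np.round(r.ik(p,rot(y+yaw)),2) if r.ik(p,rot(y+yaw)) is not None else None for p,y in ((J(-.15,0,.2),JY),([.434,.1245,.09],.223),(J(0,0,.13),.223),(J(0,0,.13),JY))])
y0=JY if abs(r.ik(J(-.15,0,.2),rot(JY))[5])<abs(r.ik(J(-.15,0,.2),rot(JY+np.pi))[5]) else JY+np.pi
r.move_gripper(0.0,f_grip=30)
r.move_ptp(J(-.15,0,.2),rot(y0)); print(r.read_t(),y0)
r.line_to(J(-.15,0,.058),max_speed=.2); f0=np.array(r.read_ft_force())
print(r.line_to(J(-.12,0,.058),max_speed=.06,threshold=9),jx())
print(r.line_to(J(-.055,0,.058),max_speed=.03,threshold=9),jx(),np.array(r.read_ft_force())-f0,r.read_t())
E
```

```text
[array([-0.38,  0.21,  1.72, -0.  ,  1.21,  1.14]), array([ 0.02,  0.33,  1.89, -0.  ,  0.92,  1.37]), array([-0.27,  0.59,  1.34, -0.  ,  1.2 ,  1.07]), array([-0.27,  0.59,  1.34, -0.  ,  1.2 ,  1.24])]
[array([-0.38,  0.21,  1.72,  0.  ,  1.21, -2.01]), array([ 0.02,  0.33,  1.89,  0.  ,  0.92, -1.77]), array([-0.27,  0.59,  1.34,  0.  ,  1.2 , -2.07]), array([-0.27,  0.59,  1.34,  0.  ,  1.2 , -1.9 ])]
2.95 0.054105206811824215
False [-1.2019e+02  9.0000e-02  5.7960e+01]
True [-62.92   0.24  57.53] [ 0.11794967 -0.94994664  0.93298414] 6.1583
```

```bash
python3 - <<'E'
from h import *
f0=np.array(r.read_ft_force()); print(f0)
print(r.line_to(J(-.055,0,.058),max_speed=.015,threshold=12),jx(),np.array(r.read_ft_force())-f0,r.read_t())
i,d=r.get_image("top"); cv2.imwrite("pics/push.png",cv2.resize(i[120:210,220:320,::-1],None,fx=5,fy=5)); 
E
```

```text
[ 0.26982045 -0.33244749  0.11450505]
True [-63.02   0.45  56.98] [-0.21383078 -0.18113237 -0.27578398] 6.4417
```

View pics/push.png

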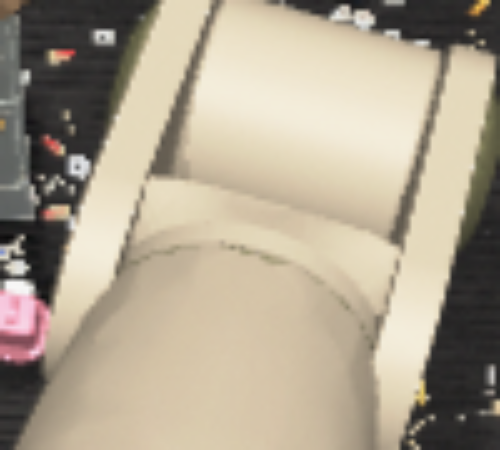

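The arm hides the jig in this view, but the second push met a hard stop at the same place (-63 mm tool, face about -52), which is the expected stop. Now to feel the cheeks.

```bash
python3 - <<'E'
from h import *
r.line_to(J(-.08,0,.06),max_speed=.1); r.line_to(J(-.08,0,.12),max_speed=.2)
for s in (1,-1):
    r.move_ptp(J(0,s*.066,.12),rot(JY)); r.line_to(J(0,s*.066,.056),max_speed=.15)
    print(s,r.line_to(J(0,s*.035,.056),max_speed=.02,threshold=6),jx(),r.read_t())
    r.line_to(J(0,s*.064,.056),max_speed=.1); r.line_to(J(0,s*.064,.12),max_speed=.2)
i,d=r.get_image("top"); np.save("top1.npy",d); cv2.imwrite("pics/top1.png",i[:,:,::-1])
E
```

```text
1 True [-0.18 39.71 55.65] 9.5333
-1 True [-4.000e-02 -4.135e+01  5.580e+01] 12.7
```

Head centre offset is -0.8 mm in y and about +0.6 mm in x. Next I'll grasp the pin.

```bash
cat >> h.py <<'E'
PY=np.radians(12.8); PP=np.array([.4350,.1243]); 
def G(z): return list(PP+.0005*np.array([-np.sin(PY),np.cos(PY)]))+[z]
E
python3 - <<'E'
from h import *
r.line_to(J(-.02,-.03,.2),max_speed=.25)
r.move_gripper(.6,f_grip=30)
r.move_ptp(G(.17),rot(PY)); f0=np.array(r.read_ft_force())
print(r.line_to(G(.078),max_speed=.1,threshold=10),r.read_tool_pos())
r.move_gripper(0.0,f_grip=35); r.pause(.2)
print(r.read_gripper_width()*85,r.read_gripper_force(),np.array(r.read_ft_force())-f0,r.read_tool_pos(),r.read_t())
r.line_to(G(.083),max_speed=.03); print(np.array(r.read_ft_force())-f0)
r.line_to(G(.145),max_speed=.08); print(r.read_gripper_width()*85,r.read_gripper_force(),np.array(r.read_ft_force())-f0,r.read_wrist_torque(),r.read_t())
i,d=r.get_image("scene"); np.save("sc2.npy",d); cv2.imwrite("pics/sc2.png",cv2.resize(i[110:240,130:330,::-1],None,fx=4,fy=4,interpolation=cv2.INTER_CUBIC))
E
```

```text
False [0.43526647 0.12476766 0.07847587]
19.616536258021767 34.32448625564575 [-0.31372488 -2.58760733  6.35834389] [0.43572248 0.12452347 0.0790325 ] 17.3167
[ 0.31843105 -0.62037102 -1.28621325]
19.924248626813046 34.45406913757324 [-0.65243957  0.64719873 -1.50267453] [-0.02488062  0.01749592  0.00566487] 18.5583
```

View pics/sc2.png

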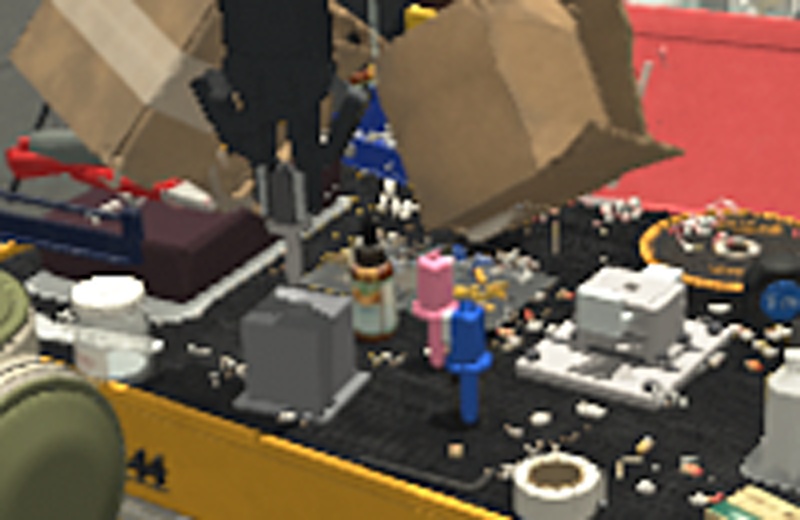

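The pin is held upright, with its nose visible at crop (292,265), and the slide is in. Next I'll carry it over the jig and feel down.

```bash
cat >> h.py <<'E'
YP=np.array([-np.sin(PY),np.cos(PY)])
def T(x,y,z): # tool target for pin axis at head offset (x,y) m in the touched head frame, collar underside height z above head top
    p=np.array(J(.0006+x,-.0008+y,.062+.009+z)); p[:2]+=.0005*YP; return list(p)
def where():
    p=np.array(r.read_tool_pos()); e=p-np.array(T(0,0,0)); return np.round([e[:2]@U*1e3,e[:2]@V*1e3,e[2]*1e3],2)
E
python3 - <<'E'
from h import *
print(np.round(np.array(r.read_tool_pos())-G(.145),4))
r.line_to(G(.2),max_speed=.2); r.line_to(T(0,0,.11),max_speed=.2); r.line_to(T(0,0,.05),max_speed=.1); r.pause(.2)
f0=np.array(r.read_ft_force()); print(where(),f0,r.read_t())
h=r.line_to(T(0,0,.025),max_speed=.02,threshold=5); w=where(); print(h,w,np.array(r.read_ft_force())-f0,r.read_wrist_torque(),r.read_t())
E
```

```text
[-0.0003 -0.     -0.0005]
[ 0.27 -0.08 50.68] [ 0.18368808 -0.52935718 -1.9177957 ] 21.3833
False [-0.03  0.04 24.96] [1.28354244 0.9314895  1.55260269] [ 0.18565736 -0.44806541  0.00143545] 22.7833
```

```bash
python3 - <<'E'
from h import *
f0=np.array(r.read_ft_force())
h=r.line_to(T(0,0,-.001),max_speed=.02,threshold=8); print(h,where(),np.array(r.read_ft_force())-f0,r.read_wrist_torque(),r.read_gripper_width()*85,r.read_t())
E
```

```text
True [ 0.03 -0.07  0.1 ] [-1.80188422 -0.69742626  4.97797604] [ 0.09453075  0.14957861 -0.01491492] 19.6763015784978 23.95
```

It's seated on the head. Release and retreat.

```bash
python3 - <<'E'
from h import *
r.move_gripper(.55); r.pause(.3)
r.line_to(T(0,0,.09),max_speed=.1); r.line_to([.45,.15,.3],max_speed=.25)
r.movej([0.895,0.313,1.498,0,1.331,-0.223]); r.pause(.3)
i,d=r.get_image("top");j,e=r.get_image("scene")
a=cv2.resize(i[115:205,230:310],(400,450),interpolation=cv2.INTER_CUBIC);b=cv2.resize(j[165:225,250:310],(400,400),interpolation=cv2.INTER_CUBIC)
cv2.imwrite("pics/end.png",np.hstack([a[:400],b])[:,:,::-1])
P=cloud("top",d);z=P[...,2];q=P[...,:2]-HC;x=q@U;y=q@V;ok=(d>0)&(np.hypot(x,y)<.03)
print("top of pin",np.percentile(z[ok],[95,99]),"lug",[np.percentile(x[(d>0)&(abs(y)<.02)&(x<-.03)&(x>-.13)&(z>.072)&(z<.085)],k) for k in (5,95)],r.read_ft_force(),r.read_t())
E
```

```text
top of pin [0.10434743 0.10770012] lug [np.float64(-0.05468656957616393), np.float64(-0.04517171018689217)] [0.57638566 0.41469502 0.04214228] 28.875
```

View pics/end.png

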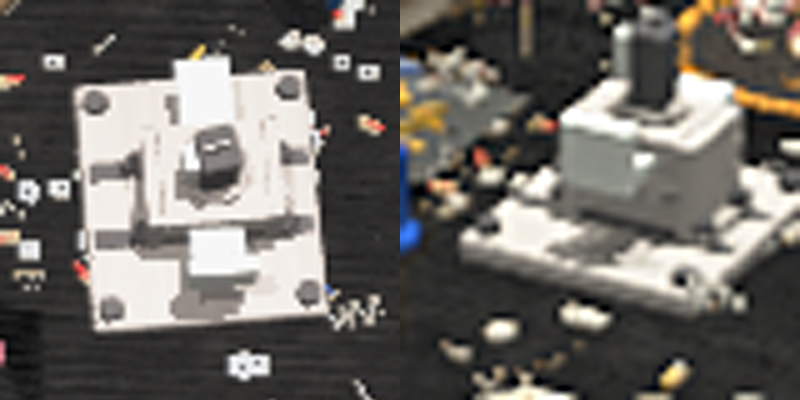

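The pin stands upright with its collar on the head (collar at left-panel (215,165)). The button is out, the grip top is at 0.105 m as expected, and the lug face is at about -55 mm, so the slide is home.

```bash
python3 -c "
from plant import r
print(r.hand_in())"
```

```text
the job is handed in; nothing more can be done
None
```

I handed the job in at about 29 s: the slide is home and the pin is released, standing upright with its collar on the jig and its button out in the last images; no verdict came back.

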